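# Lock the test box lid with the T-key

### The job

Lock the lid of the shielded test box: take the T-headed key with the bar handle out of the rack, push its head lengthwise straight down through the long slot in the lid until the flange is on the lid, then give it a quarter turn so that the handle lies crosswise to the slot, and let go. Leave the key standing upright in the middle of the slot, and leave the plain round-knobbed pin where it is in the rack.

Things in the scene. Friction and masses are not known exactly. Their poses are not given: they have to be found in the camera images.
- t_key: Steel key, hung by its flange on the rack's rails; lifts straight out. Origin: centre of flange underside, z up. Flange disc: 50 mm diameter, 6 thick. Upright bar handle 14 mm thick (x), 42 long (y), 6 to 38 mm above origin. Shank 10 mm diameter; T-head at its end 10 mm wide (x), 44 long (y), 14 to 24 mm below origin. Handle and head both along y, at the start roughly along the rails.
- plain_pin: Steel locating pin in the same rack, about 80 mm from the key, either side of it: flange 42 mm diameter, round knob 30 mm diameter, 14 to 34 mm above the flange's underside, straight 12 mm shank 28 mm long, no T-head. Origin: centre of the flange's underside. Not needed; stays in the rack.
- key_rack: Aluminium rack fixed to the bench, 56 (x) by 170 mm (y), 55 mm high: two rails along its y, 24 mm apart, from which key and pin hang; open below the rails at front and back. Origin: centre of its underside, z up.
- test_box: Box fixed to the bench, 110 (x) by 130 mm (y), 55 mm high, grey body, aluminium lid (closed, 6 mm thick), hollow: 44 mm deep under the lid. The lid has the long slot, nearer its -x edge, and a 14 mm round hole, not used. Origin: centre of its underside, z up.
- slot (a point): Centre of the lid's slot, level with the lid's top face, 55 mm above the bench. Axes as the box: x across the slot (24 mm wide), y along it (60 mm long), z up. The T-head can turn either way under the lid once the flange is within 8 mm of the lid; there is no end stop.
Mind the look-alikes: they are no part of the job. What is shaped like the t_key but green, orange or yellow is not meant.

How it is judged:
By the outcome, as a careful person would: the job done as asked, in the order asked, and still so for the second after the job is handed in, with the robot touching nothing.
It also fails if it takes over 40 s, if anything falls off the work surface, if the arm or the gripper's body presses on something with over 40 N, if the wrist force passes 120 N, or if a joint passes its speed limit or range.

### The arm

A 6-joint arm with a two-finger parallel gripper is mounted at the origin on a cart in front of the work surface, level with it; the furniture and walls round the work are solid. World frame = base frame: x ahead of the robot, y to its left, z up, the work surface at z = 0. Lengths are in mm, angles in rad, forces in N, time in s.
With the tool pointing down it reaches from about 275 to 750 mm from the base axis. Payload 10.2 kg.
Tool frame: the origin (TCP) lies between the finger pads; the fingertips stand 17 mm ahead of it and the grasp point (between the pads) lies 2 mm behind it; z points along the fingers, y is the line along which they close (so a half turn about z gives the same grasp; the last joint's range is limited). The gripper opens to 85 mm and grips with 20 to 120 N. Pads are 22 mm wide; open, the fingers measure 114 mm over their backs; the gripper's body (76 mm by 85 mm) begins 54 mm behind the grasp point. The pads swing forward as they close: fully open they stand 13 mm farther back than shut.
Start: joints at [-1.333, 0.313, 1.498, -0, 1.331, -0.223], TCP at [233.438, -470.253, 248.294] pointing down, gripper open.
Joint ranges: [-2.94, 2.94], [-0.97, 2.17], [0.19, 2.56], [-1.23, 4.37], [0.02, 3.11], [-2.88, 2.88]. Speed limits (rad/s): [2.39, 2.39, 3.01, 3.14, 3.14, 3.14].

### API

Orientations are given as a unit quaternion [w, x, y, z].
In Python, from rig import * gives the robot as it stands.
- The arm moves only by the tool step_arm, never from a script. Its argument "commands" is text: rows parted by semicolons, each of 7 numbers parted by spaces: the opening, from 0 (shut) to 1 (fully open), then the shift along the tool's x, y, z in cm, then the turn, a rotation vector about the tool's x, y, z in rad. In form: hand x y z rx ry rz; .... A call has 1 to 20 rows; each row is the pose to reach, as a shift and turn from the pose commanded when the call began, along the tool's axes at that moment; what a row does not reach only later rows make up. A row lasts 1/12 s, in which the tool goes at most 41.7 mm and 7.16 degrees, less where a joint would pass 70% of its speed; a pose out of reach is approached as far as the arm can. A call with a gripper value outside its range is refused whole. The fingers move at their own pace and stop on an object; "newtons" is the grip in N (left out, the last holds). Time passes only in rows, so rows that repeat a pose let the fingers close. It gives the time, the measured TCP pose, the force, the opening and the grip force at its end, in the units of the state.
- sense(): the state, without advancing time (a new reading comes with each control period).
- capture(name): name is "scene" or "top" or "wrist"; returns the picture (480x640x3 uint8, red, green, blue); there is no depth.
- camera_model(name): a dict with "mtx" (3x3 intrinsics, pixels), "eye" and "rotation" of the camera in the world. Camera axes: x right, y down, z forward; pixel columns grow to the right and rows downward; lengths in mm; the calibration is good to about 2 mm. The wrist camera is an equidistant fisheye: a pixel r from the principal point sees the ray r / f radians off the axis. A picture is of the moment at which its call begins: read the wrist's pose just before it. camera_model takes no time and is no camera call; for the wrist camera it gives the pose at the moment of the call.
- finish_job(): hands the job in; it is judged then, once.
Trained networks look in the newest picture that a camera, given by its name, has taken for a name from the list of things; names that differ only in an ending like _2 or _b are one class to them, and where a whole thing is asked for, a point or a joint stands for the part that bears it (a point fixed in the world has none). Each returns a list of dicts, best first, with "score" (0 to 1); they miss things now and then, are a little off and sometimes report something else, mostly with a low value. They report only what shows in the picture. A call takes as long as a camera call. They do not tell look-alikes from the thing itself.
- search_frame(camera, label): "rect" ([centre column, centre row, width, height] in pixels, round what is visible of it).
- trace(camera, label): "mask" (480x640 bool, what is visible of it) and "rect" ([centre column, centre row, width, height] in pixels, round what is visible of it).
- spot_point(camera, label): "xy" ([column, row] in pixels: a listed point, or the origin of a listed thing).
The state is a dict: "time_s": time; "joints": joint angles; "dq": joint speeds; "tau": joint torques, N m; "eef_pos": TCP position; "ee_rot": TCP orientation; "force": force on the tool from outside, world axes, zero at the start; "wrist_torque": the same for the moment, N m; "grip_width": opening from 0.0 (shut) to 1.0 (fully open); "grip_force": force on a finger pad.
Only numpy, scipy, OpenCV 4.12 (cv2) and the standard library are available. Lean on these libraries where they do the work, as an engineer would, in place of code of your own. Each camera call takes 0.05 s, during which the arm holds its last target. There are 200 camera calls.

## Working session

There is one attempt and no reset: what is moved stays moved. The work goes in short steps, Python scripts to look and compute and a tool call to move; the robot and the scene stay as the last step left them, time stands still between calls to the robot, and variables do not carry over. Pictures are saved under pics/ and viewed, at most 10 in all, crops included, and the job is handed in when it is done.

Besides the shell and the picture viewer there is one more tool, called after "Request:" in YAML: its name, and indented under it one key for each argument. step_arm: Moves the arm, as the interface text tells. Its arguments: {"type":"object","properties":{"commands":{"type":"string"},"newtons":{"type":"number"}},"required":["commands"]}

```bash
mkdir -p pics; cat > h.py <<'E'
from rig import *
import numpy as np, cv2
from scipy.spatial.transform import Rotation as R
def ray(cam,uv,m=None):
    m=m or camera_model(cam); K=np.array(m["mtx"]); 
    x=(uv[0]-K[0,2])/K[0,0]; y=(uv[1]-K[1,2])/K[1,1]
    if cam=="wrist":
        r=np.hypot(x,y); d=np.array([np.sin(r)*x/max(r,1e-9),np.sin(r)*y/max(r,1e-9),np.cos(r)])
    else: d=np.array([x,y,1.])
    return np.array(m["eye"]), np.array(m["rotation"])@d
def onz(cam,uv,z,m=None):
    e,d=ray(cam,uv,m); return (e+d*(z-e[2])/d[2]).round(1)
def save(cam,name):
    im=capture(cam); cv2.imwrite(f"pics/{name}.png",im[:,:,::-1]); return im
E
python3 - <<'E'
from h import *
print(sense()); 
for c in("top","scene"):
    save(c,c+"0"); m=camera_model(c); print(m)
    for l,z in(("t_key",49),("plain_pin",49),("slot",55),("key_rack",0),("test_box",0)):
        for d in spot_point(c,l)[:3]: print(c,l,np.round(d["xy"],1),round(d["score"],2),onz(c,d["xy"],z))
E
```

```text
{'time_s': 0.0, 'joints': array([-1.33341131e+00,  3.13446797e-01,  1.49842719e+00,  1.50438932e-05,
        1.33096661e+00, -2.23379322e-01]), 'dq': array([-1.05712767e-04, -3.17232048e-04, -4.86041431e-04,  9.48950059e-04,
       -8.32980689e-04, -3.39590253e-05]), 'tau': array([-1.18732933e-03, -4.12271404e+01, -2.59743083e+01, -3.03975366e-04,
        4.17719653e-03, -2.00591893e-05]), 'eef_pos': array([ 233.38037123, -470.02545392,  247.74041692]), 'ee_rot': array([-6.24005347e-04,  9.73579417e-01,  2.28347826e-01,  2.93583287e-06]), 'force': array([-0.47875096, -0.23901492,  0.06499963]), 'wrist_torque': array([ 0.00982882,  0.01238776, -0.02504942]), 'grip_force': 0.0, 'grip_width': 1.002115912210094}
{'mtx': array([[550.53098288,   0.        , 317.73457605],
       [  0.        , 550.53098288, 238.29737961],
       [  0.        ,   0.        ,   1.        ]]), 'eye': array([404.25627618,  -9.4768129 , 926.97935141]), 'rotation': array([-0.05474066,  0.70797641, -0.70294251,  0.0405548 ])}Traceback (most recent call last):
  File "<stdin>", line 6, in <module>
  File "h.py", line 12, in onz
    e,d=ray(cam,uv,m); return (e+d*(z-e[2])/d[2]).round(1)
        ~~~^^^^^^^^^^
  File "h.py", line 10, in ray
    return np.array(m["eye"]), np.array(m["rotation"])@d
                               ~~~~~~~~~~~~~~~~~~~~~~~^~
ValueError: matmul: Input operand 1 has a mismatch in its core dimension 0, with gufunc signature (n?,k),(k,m?)->(n?,m?) (size 3 is different from 4)
```

```bash
sed -i 's/np.array(m\["rotation"\])@d/R.from_quat(np.roll(m["rotation"],-1)).apply(d)/' h.py
python3 - <<'E'
from h import *
for c in("top","scene"):
    save(c,c+"0"); m=camera_model(c); print(m["eye"],m["rotation"],onz(c,(320,240),0))
    for l,z in(("t_key",49),("plain_pin",49),("slot",55),("key_rack",0),("test_box",0)):
        for d in spot_point(c,l)[:3]: print(c,l,np.round(d["xy"],1),round(d["score"],2),onz(c,d["xy"],z))
E
```

```text
[404.25627618  -9.4768129  926.97935141] [-0.05474066  0.70797641 -0.70294251  0.0405548 ] [527.1   5.8   0. ]
top t_key [258.7 161.1] 0.9 [650.9 106.9  49. ]
top t_key [225.7 281.6] 0.9 [452.7 155.2  49. ]
top t_key [260.3 215.1] 0.88 [560.8 102.2  49. ]
top plain_pin [210.  220.5] 0.93 [551.5 183.8  49. ]
top slot [400.1 210.2] 0.86 [ 568.8 -123.3   55. ]
top slot [243.9 227.1] 0.57 [540.  127.4  55. ]
top key_rack [243.2 224.4] 0.89 [553.2 137.4   0. ]
top test_box [400.6 203. ] 0.57 [ 591.7 -131.5    0. ]
[ -3.48561786 530.89409499 573.75170446] [ 0.18314919 -0.3249727   0.81763514 -0.43854521] [609.4 -91.1   0. ]
scene t_key [224.7 263.3] 0.95 [628.6 128.6  49. ]
scene t_key [263.4 268.4] 0.66 [567.1  92.4  49. ]
scene t_key [335.4 324.5] 0.64 [380.9 111.6  49. ]
scene plain_pin [227.8 296.8] 0.95 [550.9 181.4  49. ]
scene slot [348.  218.8] 0.88 [ 562.8 -123.3   55. ]
scene key_rack [250.8 310.3] 0.57 [545.3 144.2   0. ]
scene key_rack [264.6 267.3] 0.57 [621.4  47.6   0. ]
scene test_box [339.7 237.3] 0.7 [ 586.6 -125.7    0. ]
```

View pics/top0.png

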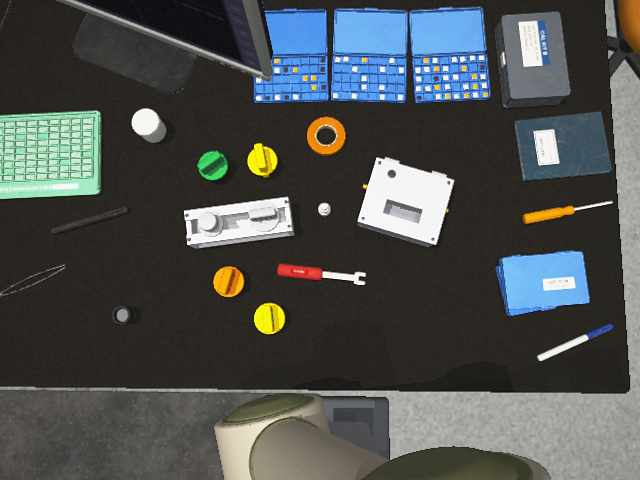

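View pics/scene0.png

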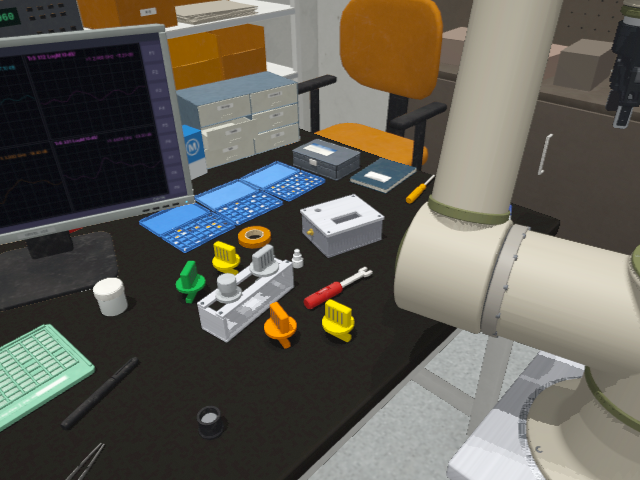

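```bash
cat >> h.py <<'E'
def go(x,y,z,yaw):
    "row numbers (cm, rad) to put TCP at xyz, tool down with tool-x at yaw deg"
    s=sense(); p=np.array(s["eef_pos"]); Rc=R.from_quat(np.roll(s["ee_rot"],-1))
    a=np.radians(yaw); Rt=R.from_matrix(np.array([[np.cos(a),np.sin(a),0],[np.sin(a),-np.cos(a),0],[0,0,-1]]))
    print("shift",(Rc.inv().apply(np.array([x,y,z])-p)/10).round(3),"rot",(Rc.inv()*Rt).as_rotvec().round(4),"at",p.round(1))
E
python3 - <<'E'
from h import *
go(530,95,230,97)
print(camera_model("wrist"))
E
```

```text
shift [ 51.698 -37.442   1.83 ] rot [-0.     -0.     -1.2321] at [ 233.4 -470.3  248.3]
{'mtx': array([[371.64829954,   0.        , 324.14316684],
       [  0.        , 371.64829954, 240.59656096],
       [  0.        ,   0.        ,   1.        ]]), 'eye': array([ 302.43605028, -436.13285764,  374.5092238 ]), 'rotation': array([ 0.12849975,  0.83997649, -0.52110411, -0.0798612 ])}
```

Request:
step_arm:
  commands: "0.6 51.7 -37.4 1.8 0 0 -1.232; 0.6 51.7 -37.4 1.8 0 0 -1.232; 0.6 51.7 -37.4 1.8 0 0 -1.232; 0.6 51.7 -37.4 1.8 0 0 -1.232; 0.6 51.7 -37.4 1.8 0 0 -1.232; 0.6 51.7 -37.4 1.8 0 0 -1.232; 0.6 51.7 -37.4 1.8 0 0 -1.232; 0.6 51.7 -37.4 1.8 0 0 -1.232; 0.6 51.7 -37.4 1.8 0 0 -1.232; 0.6 51.7 -37.4 1.8 0 0 -1.232; 0.6 51.7 -37.4 1.8 0 0 -1.232; 0.6 51.7 -37.4 1.8 0 0 -1.232; 0.6 51.7 -37.4 1.8 0 0 -1.232; 0.6 51.7 -37.4 1.8 0 0 -1.232; 0.6 51.7 -37.4 1.8 0 0 -1.232; 0.6 51.7 -37.4 1.8 0 0 -1.232; 0.6 51.7 -37.4 1.8 0 0 -1.232; 0.6 51.7 -37.4 1.8 0 0 -1.232; 0.6 51.7 -37.4 1.8 0 0 -1.232; 0.6 51.7 -37.4 1.8 0 0 -1.232"

```text
time_s: 2.37
eef_pos: [530.0, 93.4, 230.5]
ee_rot: [0.0, 0.663, 0.748, -0.0]
force: [0.2, 0.8, -1.8]
grip_width: 0.602
grip_force: 0.0
```

```bash
python3 - <<'E'
from h import *
m=camera_model("wrist"); save("wrist","w1"); print(m["eye"].round(1), sense()["time_s"])
for l,z in(("t_key",55),("plain_pin",55),("slot",55),("key_rack",0),("test_box",0)):
    for d in spot_point("wrist",l)[:3]: print(l,np.round(d["xy"],1),round(d["score"],2),onz("wrist",d["xy"],z,m))
E
```

```text
[521.3 169.5 356.7] 2.4167
t_key [359.6 219.6] 0.86 [559.9  97.5  55. ]
t_key [455.7 216.1] 0.78 [643.6 111.5  55. ]
t_key [183.6 201.8] 0.78 [407.3  96.   55. ]
plain_pin [355.2 116.5] 0.82 [544.8 181.7  55. ]
slot [335.8 418.1] 0.7 [ 569.8 -126.2   55. ]
key_rack [357.3 163. ] 0.6 [556.9 139.8   0. ]
test_box [349.  392.9] 0.76 [ 588.7 -133.8   -0. ]
```

View pics/w1.png

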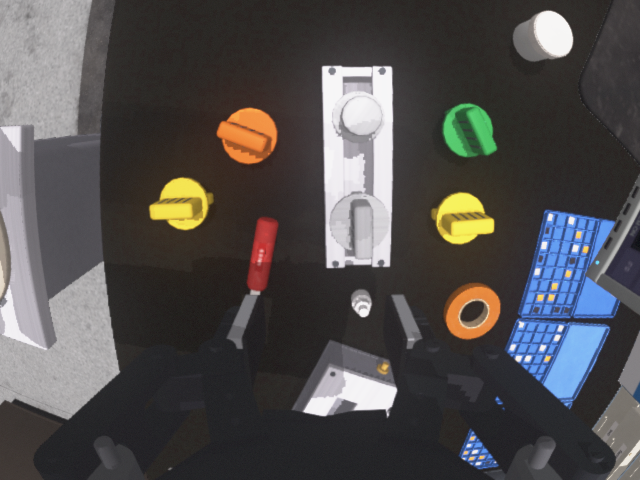

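```bash
cat >> h.py <<'E'
def ortho(im,cam,m,x0,y0,z,half,s=4):
    "metric view: columns=+x, rows=-y, s px/mm, centred x0,y0"
    n=int(2*half*s); X,Y=np.meshgrid(x0-half+np.arange(n)/s, y0+half-np.arange(n)/s)
    P=np.stack([X,Y,np.full_like(X,z)],-1).reshape(-1,3)-m["eye"]
    d=R.from_quat(np.roll(m["rotation"],-1)).inv().apply(P); K=m["mtx"]
    if cam=="wrist":
        h=np.hypot(d[:,0],d[:,1]); k=np.arctan2(h,d[:,2])/h; u,v=d[:,0]*k,d[:,1]*k
    else: u,v=d[:,0]/d[:,2],d[:,1]/d[:,2]
    mp=lambda a,i:(a*K[i,i]+K[i,2]).reshape(n,n).astype(np.float32)
    o=cv2.remap(im,mp(u,0),mp(v,1),cv2.INTER_CUBIC)
    for k in range(0,n,10*s): cv2.line(o,(k,0),(k,5),(255,0,0),1); cv2.line(o,(0,k),(5,k),(255,0,0),1)
    return o
E
python3 - <<'E'
from h import *
m=camera_model("wrist"); im=cv2.imread("pics/w1.png")[:,:,::-1]
t=cv2.imread("pics/top0.png")[:,:,::-1]; mt=camera_model("top")
a=ortho(im,"wrist",m,560,105,93,45); b=ortho(t,"top",mt,560,105,93,45)
c=ortho(im,"wrist",m,560,105,61,45); d=ortho(t,"top",mt,570,-125,55,45)
g=np.vstack([np.hstack([a,b]),np.hstack([c,d])]); g=cv2.resize(g,(600,600),interpolation=cv2.INTER_AREA)
cv2.imwrite("pics/o1.png",g[:,:,::-1])
E
```

```text
(no output)
```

View pics/o1.png

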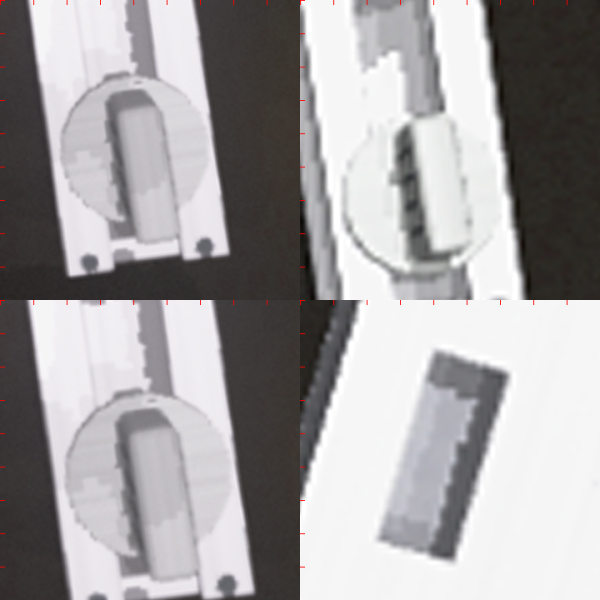

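```bash
python3 - <<'E'
from h import *
go(559.5,97.7,130,97.8);go(559.5,97.7,81,97.8)
E
```

```text
shift [-0.011  2.952 10.045] rot [ 0.0002  0.     -0.0148] at [530.2  94.2 230.4]
shift [-1.1000e-02  2.9510e+00  1.4945e+01] rot [ 0.0002  0.     -0.0148] at [530.2  94.2 230.4]
```

Request:
step_arm:
  commands: "0.6 -0.09 2.96 3 0 0 -0.0148; 0.6 -0.09 2.96 6 0 0 -0.0148; 0.6 -0.09 2.96 9 0 0 -0.0148; 0.6 -0.09 2.96 10 0 0 -0.0148; 0.6 -0.09 2.96 10 0 0 -0.0148; 0.6 -0.09 2.96 10 0 0 -0.0148"

```text
time_s: 3.17
eef_pos: [560.1, 97.3, 131.4]
ee_rot: [0.0, 0.657, 0.754, 0.0]
force: [-1.2, 0.4, 0.8]
grip_width: 0.598
grip_force: 0.0
```

```bash
python3 - <<'E'
from h import *
m=camera_model("wrist"); im=save("wrist","w2")
go(559.5,97.7,81,97.8)
a=ortho(im,"wrist",m,560,98,93,45); c=ortho(im,"wrist",m,560,98,61,45)
cv2.imwrite("pics/o2.png",np.hstack([a,c])[:,:,::-1])
E
```

```text
shift [ 0.057 -0.111  5.119] rot [0.0028 0.0005 0.0007] at [560.5  97.3 132.2]
```

View pics/o2.png

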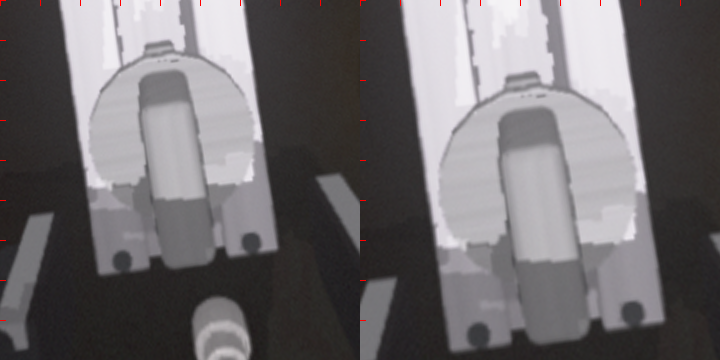

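Request:
step_arm:
  commands: "0.6 -0.06 -0.05 2 0 0 0; 0.6 -0.06 -0.05 4 0 0 0; 0.6 -0.06 -0.05 4.9 0 0 0; 0.6 -0.06 -0.05 4.9 0 0 0; 0.6 -0.06 -0.05 4.9 0 0 0; 0.6 -0.06 -0.05 4.9 0 0 0; 0 -0.06 -0.05 4.9 0 0 0; 0 -0.06 -0.05 4.9 0 0 0; 0 -0.06 -0.05 4.9 0 0 0; 0 -0.06 -0.05 4.9 0 0 0; 0 -0.06 -0.05 4.9 0 0 0; 0 -0.06 -0.05 4.9 0 0 0; 0 -0.06 -0.05 4.9 0 0 0; 0 -0.06 -0.05 4.9 0 0 0; 0 -0.06 -0.05 4.9 0 0 0; 0 -0.06 -0.05 4.9 0 0 0"
  newtons: 60

```text
time_s: 4.55
eef_pos: [559.6, 96.7, 82.0]
ee_rot: [0.0, 0.657, 0.754, 0.0]
force: [-0.7, -0.4, 6.2]
grip_width: 0.152
grip_force: 59.3
```

Request:
step_arm:
  commands: "0 0 0 -1 0 0 0; 0 0 0 -2.5 0 0 0; 0 0 0 -4.5 0 0 0; 0 0 0 -7 0 0 0; 0 0 0 -7 0 0 0; 0 0 0 -7 0 0 0; 0 0 0 -7 0 0 0; 0 0 0 -7 0 0 0"

```text
time_s: 5.22
eef_pos: [558.7, 96.7, 150.1]
ee_rot: [-0.001, 0.657, 0.754, -0.001]
force: [-0.7, 0.4, -1.9]
grip_width: 0.155
grip_force: 58.7
```

```bash
python3 - <<'E'
from h import *
print(sense()["force"],sense()["grip_width"])
go(568,-70,152,73)
E
```

```text
[-0.69561871  0.37453179 -1.93232159] 0.1546964331344415
shift [-16.639  -1.348  -0.189] rot [-2.400e-03  1.000e-04  4.334e-01] at [558.7  96.7 150.1]
```

```bash
python3 - <<'E'
from h import *
go(548,-192,152,73)
E
```

```text
shift [-28.452  -4.992  -0.186] rot [-2.400e-03  1.000e-04  4.334e-01] at [558.7  96.7 150.1]
```

Request:
step_arm:
  commands: "0 -3 -0.5 0 0 0 0.1; 0 -6 -1 0 0 0 0.2; 0 -9 -1.5 0 0 0 0.3; 0 -12 -2 0 0 0 0.4; 0 -15 -2.5 0 0 0 0.433; 0 -18 -3 0 0 0 0.433; 0 -21 -3.5 0 0 0 0.433; 0 -24 -4.2 0 0 0 0.433; 0 -27 -4.8 0 0 0 0.433; 0 -28.5 -5 0 0 0 0.433; 0 -28.5 -5 0 0 0 0.433; 0 -28.5 -5 0 0 0 0.433; 0 -28.5 -5 0 0 0 0.433; 0 -28.5 -5 0 0 0 0.433; 0 -28.5 -5 0 0 0 0.433"

```text
time_s: 6.47
eef_pos: [548.8, -191.3, 151.3]
ee_rot: [-0.0, 0.803, 0.596, 0.0]
force: [0.3, 0.3, -1.0]
grip_width: 0.151
grip_force: 58.7
```

```bash
python3 - <<'E'
from h import *
s=sense(); m=camera_model("wrist"); im=save("wrist","w3"); p=s["eef_pos"]
q=R.from_quat(np.roll(s["ee_rot"],-1)); print(p.round(1), q.apply([1,0,0]).round(3), m["eye"].round(1), s["force"].round(1))
for d in spot_point("wrist","slot")[:2]: print(np.round(d["xy"],1),round(d["score"],2),onz("wrist",d["xy"],55,m))
a=ortho(im,"wrist",m,567,-125,55,45); k=ortho(im,"wrist",m,p[0],p[1],p[2]+12,45)
cv2.imwrite("pics/o3.png",np.hstack([a,k])[:,:,::-1])
# slot corners
g=cv2.cvtColor(a,cv2.COLOR_RGB2GRAY); print(np.percentile(g,[5,25,50,75]))
_,b=cv2.threshold(g,0,255,cv2.THRESH_OTSU+cv2.THRESH_BINARY_INV)
for c in cv2.findContours(b,cv2.RETR_EXTERNAL,cv2.CHAIN_APPROX_NONE)[0]:
    if cv2.contourArea(c)>3000:
        r=cv2.minAreaRect(c); print(567-45+r[0][0]/4,-125+45-r[0][1]/4,np.array(r[1])/4,r[2])
E
```

```text
[ 548.8 -191.3  151.3] [0.29  0.957 0.   ] [ 571.6 -118.1  277.5] [ 0.3  0.3 -1. ]
[328.3 137. ] 0.62 [ 572.2 -124.    55. ]
[ 52. 155. 221. 229.]
569.8424797058105 -126.27667236328125 [24.60154915 60.49193192] 16.955312728881836
533.375 -118.625 [77.25 22.75] 90.0
```

View pics/o3.png

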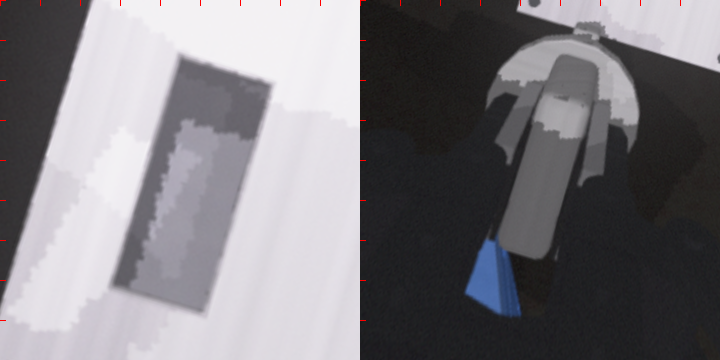

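View pics/w3.png

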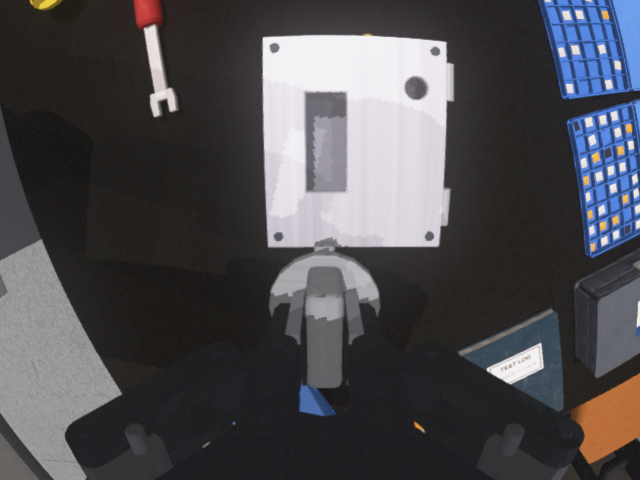

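```bash
python3 - <<'E'
from h import *
go(569.3,-126.9,125,73.05)
E
```

```text
shift [6.794 0.08  2.636] rot [ 0.     -0.0001  0.0007] at [ 548.8 -191.7  151.3]
```

Request:
step_arm:
  commands: "0 2 0.08 0 0 0 0; 0 4 0.08 0 0 0 0; 0 6 0.08 1 0 0 0; 0 6.8 0.08 2 0 0 0; 0 6.8 0.08 2.6 0 0 0; 0 6.8 0.08 2.6 0 0 0; 0 6.8 0.08 2.6 0 0 0; 0 6.8 0.08 2.6 0 0 0; 0 6.8 0.08 2.6 0 0 0; 0 6.8 0.08 2.6 0 0 0; 0 6.8 0.08 2.6 0 0 0; 0 6.8 0.08 2.6 0 0 0"

```text
time_s: 7.57
eef_pos: [569.2, -127.9, 125.5]
ee_rot: [0.0, 0.804, 0.595, 0.0]
force: [0.3, 0.4, -1.7]
grip_width: 0.155
grip_force: 58.7
```

```bash
python3 - <<'E'
from h import *
save("scene","s4"); print(sense()["time_s"])
go(569.3,-126.9,82,73.05)
E
```

```text
7.6167
shift [ 0.09  -0.021  4.343] rot [ 0.0002  0.     -0.0005] at [ 569.2 -127.8  125.4]
```

Request:
step_arm:
  commands: "0 0.07 0 0.5 0 0 0; 0 0.07 0 1 0 0 0; 0 0.07 0 1.5 0 0 0; 0 0.07 0 2 0 0 0; 0 0.07 0 2.5 0 0 0; 0 0.07 0 3 0 0 0; 0 0.07 0 3.5 0 0 0; 0 0.07 0 3.9 0 0 0; 0 0.07 0 3.9 0 0 0; 0 0.07 0 3.9 0 0 0; 0 0.07 0 3.9 0 0 0; 0 0.07 0 3.9 0 0 0"

```text
time_s: 8.62
eef_pos: [569.6, -127.1, 86.6]
ee_rot: [0.0, 0.804, 0.595, 0.0]
force: [-0.4, 0.3, -1.1]
grip_width: 0.156
grip_force: 58.7
```

Request:
step_arm:
  commands: "0 0 0 0.15 0 0 0; 0 0 0 0.3 0 0 0; 0 0 0 0.4 0 0 0; 0 0 0 0.45 0 0 0; 0 0 0 0.5 0 0 0; 0 0 0 0.5 0 0 0; 0 0 0 0.5 0 0 0; 0 0 0 0.5 0 0 0"

```text
time_s: 9.28
eef_pos: [569.4, -127.0, 82.0]
ee_rot: [0.0, 0.804, 0.595, -0.0]
force: [-4.0, 1.7, 5.1]
grip_width: 0.149
grip_force: 59.8
```

Request:
step_arm:
  commands: "0 0 0 0 0 0 0.12; 0 0 0 0 0 0 0.24; 0 0 0 0 0 0 0.36; 0 0 0 0 0 0 0.48; 0 0 0 0 0 0 0.6; 0 0 0 0 0 0 0.72; 0 0 0 0 0 0 0.84; 0 0 0 0 0 0 0.96; 0 0 0 0 0 0 1.08; 0 0 0 0 0 0 1.2; 0 0 0 0 0 0 1.32; 0 0 0 0 0 0 1.44; 0 0 0 0 0 0 1.52; 0 0 0 0 0 0 1.571; 0 0 0 0 0 0 1.571; 0 0 0 0 0 0 1.571; 0 0 0 0 0 0 1.571; 0 0 0 0 0 0 1.571"

```text
time_s: 10.78
eef_pos: [569.9, -127.3, 82.0]
ee_rot: [0.0, 0.989, -0.147, 0.001]
force: [-0.2, -0.7, 5.3]
grip_width: 0.154
grip_force: 59.7
```

```bash
python3 - <<'E'
from h import *
s=sense(); q=R.from_quat(np.roll(s["ee_rot"],-1)); x=q.apply([1,0,0]); print(np.degrees(np.arctan2(x[1],x[0])),s["joints"].round(2),s["wrist_torque"].round(2))
E
```

```text
-16.86800523918347 [-0.42  0.61  1.5  -0.    1.02  1.45] [-0.08  0.14 -0.06]
```

Request:
step_arm:
  commands: "0.3 0 0 0 0 0 0; 0.5 0 0 0 0 0 0; 0.5 0 0 0 0 0 0; 0.5 0 0 0 0 0 0; 0.5 0 0 0 0 0 0; 0.5 0 0 -1 0 0 0; 0.5 0 0 -3 0 0 0; 0.5 0 0 -6 0 0 0; 0.5 0 0 -9 0 0 0; 0.5 -5 0 -12 0 0 0; 0.5 -7 0 -12 0 0 0; 0.5 -7 0 -12 0 0 0; 0.5 -7 0 -12 0 0 0; 0.5 -7 0 -12 0 0 0"

```text
time_s: 11.95
eef_pos: [502.9, -106.8, 201.9]
ee_rot: [0.0, 0.989, -0.148, 0.001]
force: [0.3, -1.2, -0.2]
grip_width: 0.499
grip_force: 0.0
```

```bash
python3 - <<'E'
from h import *
s=sense(); m=camera_model("wrist"); im=save("wrist","w5"); sc=save("scene","s5")
a=ortho(im,"wrist",m,569.8,-126.3,93,45); c=ortho(im,"wrist",m,569.8,-126.3,61,45)
o=np.hstack([a,c]); o=np.vstack([o,sc[150:350,200:560].repeat(1,1).copy()[:, :360] if 0 else cv2.resize(sc[180:280,280:460],(720,240))[:240]])
cv2.imwrite("pics/o5.png",o[:,:,::-1]); print(s["time_s"],s["eef_pos"].round(1))
E
```

```text
11.95 [ 502.9 -106.8  201.9]
```

View pics/o5.png

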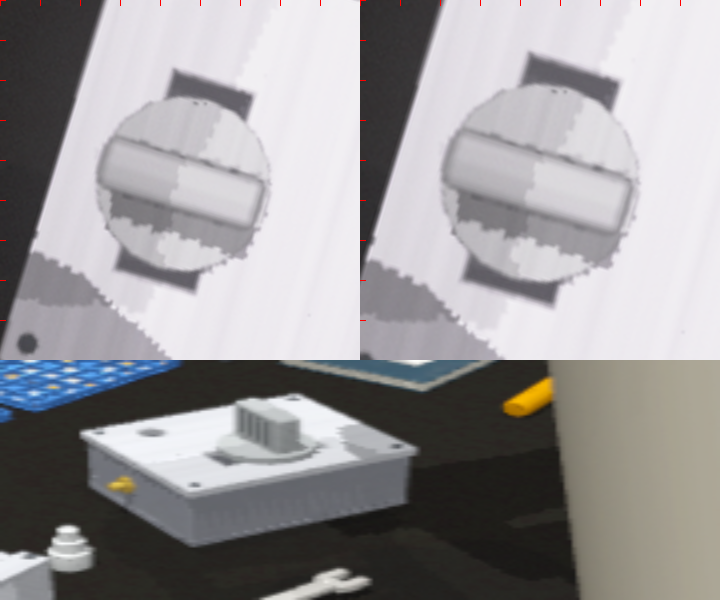

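```bash
python3 -c "
from rig import *
print(finish_job())"
```

```text
the job is handed in; nothing more can be done
None
```

The job is handed in: the key stands upright within about 1 mm of the slot's centre, flange on the lid and handle crosswise; the arm is clear, the pin was left alone in the rack, and it took about 12 s.

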